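# Clamp a mortar prism in the specimen jig

## Task

Load the whole mortar prism into the specimen jig for notching: lay it flat on the jig plate under the raised clamp arm and slide it up snug against both side pins and the end stop screw. Then push the toggle clamp's handle down over centre until it is fully down on its stop, so that the rubber pad holds the prism where you seated it. Young mortar chips easily and the clamp pivots bend, so set down and push gently, and leave the other things on the bench where they are.

Things in the scene. Friction and masses are not known exactly. Their poses are not given: they have to be found in the camera images.
- jig: Specimen jig bolted to the bench: aluminium plate 250 x 185 x 12 mm (x -113 to +137, y -45 to +140). Origin on the bench below the middle of the prism's seat; x runs along the seat towards the end stop, y towards the clamp, z up. Also on it: an end bracket (x 115 to 137, y +-23, 26 mm high above the plate) and a riser block under the clamp (x 24 to 76, y 50 to 130, 38 mm high).
- seat (a point): Where the centre of the seated prism lies at mid setting of the stop: 32 mm above the jig's origin, axes as the jig's. A seated prism lies along x with its centre at y = 0, z = 0 here, and at x anywhere from -8 to +8 mm: the stop screw, in the end bracket, is set anew for each batch and its setting is not measured. Its blunt 12 mm tip, 26 mm above the bench on y = 0, points to -x.
- prism_centre (a point): Centre of the whole mortar prism, a grey block 160 x 40 x 40 mm of about 0.5 to 0.7 kg, lying on the bench beside the jig; x along its length, z up. Either end may face the stop. It can be gripped across its 40 mm width, up to 30 mm off the middle. Pushed by a finger that also bears down a little, it takes 3 to 12 N to slide on the plate.
- side_pins: Two upright steel pins, 10 mm in diameter, 18 mm high above the plate, with axes at jig x -62 and +34, y +25, so the prism's +y side rests against them when its centre is at jig y = 0. Origin on the plate's top, 12 mm above the jig's origin; axes as the jig's. Driven against the pins or the stop screw with over 25 N, the prism chips.
- clamp: Hold-down toggle clamp of steel plate on the riser. Origin at the underside of its base, near jig x 50, y 62, z 50 mm; axes as the jig's. Open, its arm stands upright at y -30 to +30, x +-13, to 95 mm above the origin; closed, it reaches 62 mm to -y and its 19 mm rubber pad presses on the prism's top. It is shimmed by 0 to 2.5 mm, so its resistance varies.
- clamp_handle (a joint): Turn of the handle against the arm, rad: 0 open (start), growing as the handle is pushed over; the pad meets the prism at 2.5 to 2.7, dead centre is at about 2.87, the stop at 2.953. Friction takes 2 to 8 N at the grip and holds the handle where it is let go; squeezing the pad to dead centre takes 5 to 16 N, then the resistance drops until the stop. Over 40 N bends the pivots.
- grip_end (a point): Free end of the clamp's handle; its black grip is the last 90 mm, 29 mm wide in x, 17 mm thick. In the clamp's frame (x = 0; y, z in mm) this point goes from (37, 156), handle nearly upright, by (73, 154), (110, 137), (137, 104), (148, 73) and (152, 45), dead centre, to (153, 31) at the stop, handle nearly level. Push on its face that looks at the prism, later upward.
- handle_root (a point): Pivot of the handle in the arm, on the handle's centre line: the handle runs straight from here to grip_end, 145 mm. In the clamp's frame at (y 14, z 12) open, near (y 7, z 35) closed, on an arc of 16 mm radius about (y 0, z 20).
- amber_bottle: Brown reagent bottle, 68 mm in diameter, 150 mm high, standing on the bench; origin under its centre. A bystander.
- broken_half: Short broken piece of an earlier prism, 72 x 40 x 40 mm, on the bench; origin under its centre. A bystander, not the prism to load.
- dish: Steel sample dish, 120 mm across, 35 mm high; origin under its centre. A bystander.
- brush: Small bench brush lying on the bench. A bystander.

How it is judged (in metres and radians):
On the way, in this order (a step that is already met when the one before it is completed fails the run):
1. the prism lies on the jig plate, home against both side pins and the stop screw, with the clamp still open (y of prism_centre in the frame of jig between -0.0015 and 0.0015 m and z of prism_centre in the frame of jig below 0.0345 m and angle between the x axis of prism_centre and the x axis of jig, either way round below 0.02 rad and x of prism_centre in the frame of stop_screw above -0.0815 m and value of joint clamp_handle below 1.5 rad), for 0.3 s.
2. the handle is fully down on its stop and the pad presses the prism (value of joint clamp_handle above 2.92 rad and contact force between prism and clamp above 10 N), for 0.3 s.
At the end, for the whole second after the job is handed in: The prism lies flat on the jig plate, its centre within 1.5 mm of home against the side pins, square within 0.02 rad, within 1.5 mm of the stop screw; the handle is within 0.034 rad of its stop and the pad presses the prism with over 10 N; all is released and still (all of step 2 and y of prism_centre in the frame of jig between -0.0015 and 0.0015 m and z of prism_centre in the frame of jig below 0.0345 m and angle between the x axis of prism_centre and the x axis of jig, either way round below 0.02 rad and x of prism_centre in the frame of stop_screw above -0.0815 m and linear speed of prism below 0.01 m/s); the robot touches nothing.
It fails at once if the robot bears on the clamp with more than 40 N (contact force between any of the arm, the fingers and clamp above 40 N).
It fails at once if the prism is driven against the side pins or the stop screw with more than 25 N (contact force between prism and side_pins above 25 N or contact force between prism and stop_screw above 25 N).
It fails at once if before clamping, the prism strikes or is pressed on the jig with more than 60 N (value of joint clamp_handle below 2 rad and contact force between prism and jig above 60 N).
It fails at once if the bottle, the broken piece, the dish or the brush is moved by more than 20 mm (distance of any of amber_bottle, broken_half, dish, brush from where it was at the start of the episode above 0.02 m).
It also fails if it takes over 64 s, if anything falls off the work surface, if the arm or the gripper's body presses on something with over 40 N, if the wrist force passes 120 N, or if a joint passes its speed limit or range.

## Robot

A 6-joint arm with a two-finger parallel gripper is mounted at the origin on the work surface. World frame = base frame: x ahead of the robot, y to its left, z up, the work surface at z = 0. Lengths are in mm, angles in rad, forces in N, time in s.
With the tool pointing down it reaches from about 350 to 975 mm from the base axis. Payload 7.1 kg.
Tool frame: the origin (TCP) lies midway between the tips of the shut fingers; the grasp point (between the pads) lies 19 mm behind it; z points along the fingers, x is the direction in which the jaws open and shut, and the axes are right-handed (so a half turn about z gives the same grasp; the last joint's range is limited). The gripper opens to 88 mm and grips with 3 to 60 N. Pads are 20 mm wide; open, the fingers measure 115 mm over their backs; the gripper's body (75 mm by 178 mm) begins 61 mm behind the grasp point.
Start: joints at [1.108, 0.423, 1.63, -0, 1.089, -0.019], TCP at [268.326, 564.452, 222.675] pointing down, gripper open.
Joint ranges: [-3, 3], [-0.9, 2.11], [0.09, 2.58], [-1.31, 4.45], [0.11, 2.69], [-2.54, 2.54]. Speed limits (rad/s): [2.39, 2.39, 3.01, 3.14, 3.14, 3.14].

## Interface

Orientations are given as a rotation vector (axis times angle).
In Python, from workcell import telemetry, imaging, ticket gives the robot as it stands.
- The arm moves only by the tool jog_arm, never from a script. Its arguments are lists of equal length, an entry for each row: "travel": the shift along the world's x, y, z in units of 400 mm (1.0 is 400 mm), a list of three; "dr": the turn, a rotation vector about the world's x, y, z in units of 90 degrees (1.0 is 90 degrees), a list of three. In form: {"travel": [[tx, ty, tz], ...], "dr": [[wx, wy, wz], ...]}. A call has exactly 10 rows; each row is the pose to reach, as a shift and turn from the pose measured when the call began; what a row does not reach only later rows make up. A row lasts 1/10 s, in which the tool goes at most 50 mm and 8.59 degrees, less where a joint would pass 70% of its speed; a pose out of reach is approached as far as the arm can. A call with a number of a shift or a turn outside -1 to 1 is refused whole. A call with a gripper value outside its range is refused whole. "hand" is the opening, from -1 (shut) to 1 (fully open), set as the call begins (left out, the last holds). The fingers move at their own pace and stop on an object; the grip force is fixed at half the most. Time passes only in rows, so rows that repeat a pose let the fingers close, or fill a call up. It gives the time, the measured TCP pose, the force and the opening at its end, in the units of the state.
- telemetry.get_obs(): the state, without advancing time (a new reading comes with each control period).
- imaging.get_image(name): name is "scene" or "top" or "wrist"; returns a dict with "pixels" (480x640x3 uint8, red, green, blue), "range_z" (480x640 float32, mm along the optical axis (not along the pixel's ray), 0 where there is no reading), "fx", "fy", "cx", "cy" (pixels), "extrinsics" (4x4, takes a point from world to camera coordinates). Camera axes: x right, y down, z forward; pixel columns grow to the right and rows downward; lengths in mm; the calibration is good to about 2 mm. A picture is of the moment at which its call begins.
- ticket.close_job(): hands the job in, once; it reports no verdict.
The state is a dict: "t": time; "qpos": joint angles; "qvel": joint speeds; "joint_torque": joint torques, N m; "ee_pos": TCP position; "orientation": TCP orientation; "ft_force": force on the tool from outside, world axes, zero at the start; "moment": the same for the moment, N m; "width": finger opening in mm.
Only numpy, scipy, OpenCV 4.12 (cv2) and the standard library are available. Lean on these libraries where they do the work, as an engineer would, in place of code of your own. Each camera call takes 0.05 s, during which the arm holds its last target. There are 200 camera calls.

## Working session

There is one attempt and no reset: what is moved stays moved. The work goes in short steps, Python scripts to look and compute and a tool call to move; the robot and the scene stay as the last step left them, time stands still between calls to the robot, and variables do not carry over. Pictures are saved under pics/ and viewed, about 8 in all and at most 12, crops included, and the job is handed in when it is done.

Besides the shell and the picture viewer there is one more tool, called after "Emit:" in YAML: its name, and indented under it one key for each argument. jog_arm: Moves the arm, as the interface text tells. Its arguments: {"type":"object","properties":{"travel":{"type":"array"},"dr":{"type":"array"},"hand":{"type":"number"}},"required":["travel","dr"]}

```bash
mkdir -p pics; cat > h.py <<'E'
import numpy as np, cv2
from workcell import telemetry, imaging, ticket
def grab(n):
    d=imaging.get_image(n); return d
def save(d,f,crop=None,s=1):
    im=d["pixels"][:,:,::-1]
    if crop: im=im[crop[1]:crop[3],crop[0]:crop[2]]
    if s!=1: im=cv2.resize(im,None,fx=s,fy=s,interpolation=cv2.INTER_CUBIC)
    cv2.imwrite("pics/"+f,im)
def cloud(d):
    z=d["range_z"].astype(float); v,u=np.mgrid[:480,:640]
    p=np.stack([(u-d["cx"])/d["fx"]*z,(v-d["cy"])/d["fy"]*z,z],-1)
    T=np.array(d["extrinsics"]); w=(p-T[:3,3])@T[:3,:3]
    w[z<=0]=np.nan; return w
def pix(d,P):
    T=np.array(d["extrinsics"]); c=np.atleast_2d(P)@T[:3,:3].T+T[:3,3]
    return np.c_[c[:,0]/c[:,2]*d["fx"]+d["cx"],c[:,1]/c[:,2]*d["fy"]+d["cy"]]
def ray(d,uv,z):
    T=np.array(d["extrinsics"]); R=T[:3,:3]; o=-R.T@T[:3,3]
    uv=np.atleast_2d(uv); r=np.c_[(uv[:,0]-d["cx"])/d["fx"],(uv[:,1]-d["cy"])/d["fy"],np.ones(len(uv))]@R
    return o+r*((z-o[2])/r[:,2])[:,None]
E
python3 - <<'E'
from h import *
import pickle
D={n:grab(n) for n in("top","scene")}
pickle.dump(D,open("d0.pkl","wb"))
for n in D:
    save(D[n],n+"0.png"); d=D[n]; print(n,d["fx"],np.round(d["extrinsics"],3).tolist())
o=telemetry.get_obs(); print(o)
E
```

```text
top 469.7000717294449 [[-0.015, -1.0, 0.008, -24.85], [-0.996, 0.014, -0.088, 561.246], [0.087, -0.009, -0.996, 1105.828], [0.0, 0.0, 0.0, 1.0]]
scene 517.4776562680964 [[-0.853, 0.522, 0.006, 494.022], [0.287, 0.48, -0.829, 0.817], [-0.435, -0.705, -0.559, 1376.063], [0.0, 0.0, 0.0, 1.0]]
{'t': 0.1, 'qpos': array([ 1.10796199e+00,  4.23776507e-01,  1.63058303e+00, -8.80627379e-06,
        1.08857164e+00, -1.90018025e-02]), 'qvel': array([ 0.00145606, -0.00054013, -0.00252095,  0.00135724,  0.00016375,
       -0.00114632]), 'joint_torque': array([-1.32206340e-03, -5.45615387e+01, -2.74323535e+01,  6.45226892e-02,
        1.87956111e-02,  4.77340279e-06]), 'ee_pos': array([268.14279082, 564.02488509, 221.98387198]), 'orientation': array([ 2.65530818e+00,  1.67765966e+00, -1.79177181e-03]), 'ft_force': array([ 0.5291549 ,  0.21218607, -0.34090338]), 'moment': array([ 0.04793389, -0.02149278, -0.0385754 ]), 'width': 87.6359420951648}
```

View pics/top0.png

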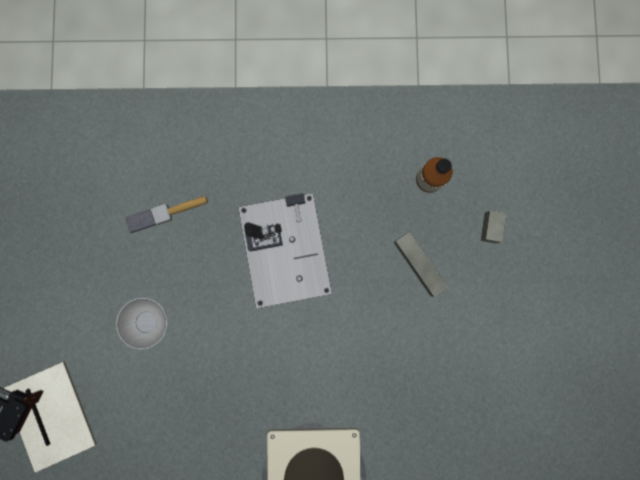

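View pics/scene0.png

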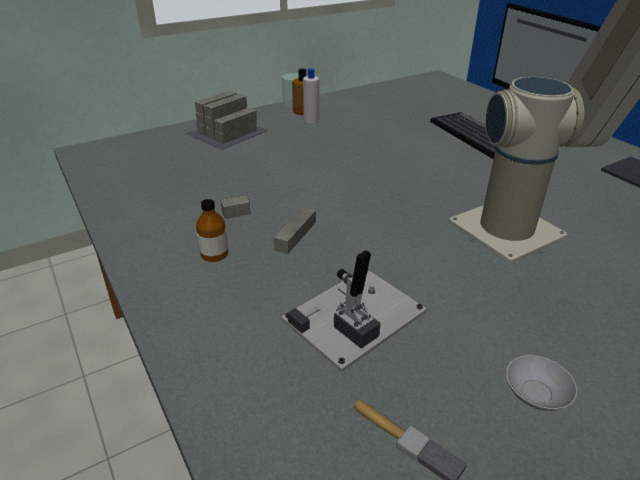

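The top view shows the jig (plate corners near (239,207), (314,194), (330,293), (258,306)), with its bracket at (296,200) and clamp at (263,235). The whole prism is at (420,265), the broken half at (494,226), the bottle at (435,175), the dish at (142,323) and the brush at (165,213). The scene view confirms that the handle is upright.

```bash
python3 - <<'E'
from h import *
import pickle
D=pickle.load(open("d0.pkl","rb")); d=D["top"]; w=cloud(d); im=d["pixels"].astype(int)
def rect(mask,name,z):
    c=max(cv2.findContours(mask.astype(np.uint8),cv2.RETR_EXTERNAL,cv2.CHAIN_APPROX_NONE)[0],key=cv2.contourArea)
    p=ray(d,c[:,0,:].astype(float),z)[:,:2].astype(np.float32)
    r=cv2.minAreaRect(p); b=cv2.boxPoints(r); print(name,np.round(r[0],1),np.round(r[1],1),"n",mask.sum()); print(np.round(b,1).tolist())
    for k in(0,1): e=b[k+1]-b[k]; print(np.linalg.norm(e).round(1),np.degrees(np.arctan2(e[1],e[0])).round(2))
# depth check
for u,v in[(420,265),(494,226),(250,270),(315,270),(350,200),(295,200)]: print(u,v,w[v,u].round(1),im[v,u])
V,U=np.mgrid[:480,:640]
m=(abs(U-420)<35)&(abs(V-265)<40)&(w[:,:,2]>28)&(w[:,:,2]<55); rect(m,"prism depth",40)
m=(abs(U-285)<60)&(abs(V-250)<70)&(im.min(2)>125); rect(m,"plate colour",12)
m=(abs(U-285)<60)&(abs(V-250)<70)&(w[:,:,2]>6); rect(m,"plate depth",12)
m=(abs(U-494)<25)&(abs(V-226)<30)&(w[:,:,2]>28)&(w[:,:,2]<55); rect(m,"half",40)
crop=(225,180,345,315); save(d,"jigc.png",crop,5)
# prism in scene
d=D["scene"];w=cloud(d);V,U=np.mgrid[:480,:640]
m=(abs(U-296)<35)&(abs(V-230)<35)&(w[:,:,2]>34)&(w[:,:,2]<50); rect(m,"prism scene",40)
E
```

```text
420 265 [ 491.4 -258.2   38.7] [115 118 110]
494 226 [ 581.8 -438.6   38.1] [127 131 121]
250 270 [486.2 148.2  10.3] [149 151 154]
315 270 [483.7  -9.1  15.3] [163 165 166]
350 200 [ 6.557e+02 -9.790e+01  5.000e-01] [106 114 114]
295 200 [651.7  36.4  35.1] [58 61 68]
prism depth [ 494.  -260.2] [159.9  42. ] n 1183
[[415.5, -286.29998779296875], [438.5, -321.5], [572.4000244140625, -234.10000610351562], [549.5, -198.89999389648438]]
42.0 -56.87
159.9 33.13
plate colour [533.4  64.5] [251.1 184.4] n 6678
[[394.0, 133.89999389648438], [425.5, -47.79999923706055], [672.9000244140625, -4.900000095367432], [641.4000244140625, 176.8000030517578]]
184.4 -80.18
251.1 9.82
plate depth [536.6  64.8] [254.5 184.7] n 7859
[[395.3999938964844, 134.10000610351562], [427.0, -47.900001525878906], [677.7999877929688, -4.400000095367432], [646.2000122070312, 177.60000610351562]]
184.7 -80.15
254.5 9.85
half [ 582.2 -439.6] [43.8 73. ] n 548
[[542.4000244140625, -454.6000061035156], [614.2000122070312, -467.70001220703125], [622.0999755859375, -424.6000061035156], [550.2999877929688, -411.5]]
73.0 -10.37
43.8 79.63
prism scene [ 497.1 -256.9] [167.9  45.4] n 613
[[414.3999938964844, -283.5], [439.1000061035156, -321.6000061035156], [579.9000244140625, -230.3000030517578], [555.2000122070312, -192.1999969482422]]
45.4 -57.04
167.9 32.96
```

View pics/jigc.png

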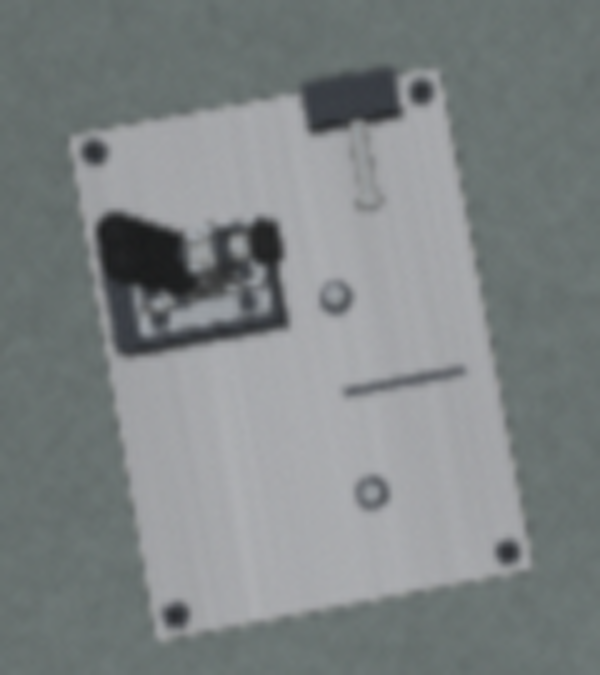

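```bash
python3 - <<'E'
from h import *
import pickle
d=pickle.load(open("d0.pkl","rb"))["top"]
th=np.radians(9.83);R=np.array([[np.cos(th),-np.sin(th)],[np.sin(th),np.cos(th)]]);o=np.array([533.6,64.7])-R@[12,47.5]
print("origin",o)
f=lambda u,v:(u/5+225-.4,v/5+180-.4)
for n,uv,z in[("pin+34",f(337,296),30),("pin-62",f(372,492),30),("tip",f(369,208),26),("bracket corner",f(310,130),38),("bracket corner",f(402,117),38),("slit",f(405,381),12)]:
    p=ray(d,[uv],z)[0,:2]; print(n,p.round(1),"jig",(R.T@(p-o)).round(1))
E
```

```text
origin [529.88563442  15.8486593 ]
pin+34 [558.8  44.8] jig [33.4 23.5]
pin-62 [465.  29.] jig [-61.6  24. ]
tip [601.5  29.2] jig [72.8  0.9]
bracket corner [638.   56.5] jig [113.4  21.6]
bracket corner [643.6  12.4] jig [111.5 -22.8]
slit [518.5  13.3] jig [-11.7  -0.6]
```

Emit:
jog_arm:
  travel:
    - [0.25, -1, 0.1]
    - [0.25, -1, 0.1]
    - [0.25, -1, 0.1]
    - [0.25, -1, 0.1]
    - [0.25, -1, 0.1]
    - [0.25, -1, 0.1]
    - [0.25, -1, 0.1]
    - [0.25, -1, 0.1]
    - [0.25, -1, 0.1]
    - [0.25, -1, 0.1]
  dr:
    - [0, 0, -0.8]
    - [0, 0, -0.8]
    - [0, 0, -0.8]
    - [0, 0, -0.8]
    - [0, 0, -0.8]
    - [0, 0, -0.8]
    - [0, 0, -0.8]
    - [0, 0, -0.8]
    - [0, 0, -0.8]
    - [0, 0, -0.8]
  hand: 1

```text
t: 1.1
ee_pos: [368.4, 162.2, 262.2]
orientation: [-3.134, 0.21, 0.001]
ft_force: [0.2, -0.1, -0.0]
width: 87.5
```

Emit:
jog_arm:
  travel:
    - [0.27, -1, -0.25]
    - [0.27, -1, -0.25]
    - [0.27, -1, -0.25]
    - [0.27, -1, -0.25]
    - [0.27, -1, -0.25]
    - [0.27, -1, -0.25]
    - [0.27, -1, -0.25]
    - [0.27, -1, -0.25]
    - [0.27, -1, -0.25]
    - [0.27, -1, -0.25]
  dr:
    - [0, 0, -0.547]
    - [0, 0, -0.547]
    - [0, 0, -0.547]
    - [0, 0, -0.547]
    - [0, 0, -0.547]
    - [0, 0, -0.547]
    - [0, 0, -0.547]
    - [0, 0, -0.547]
    - [0, 0, -0.547]
    - [0, 0, -0.547]

```text
t: 2.1
ee_pos: [477.5, -239.6, 160.7]
orientation: [-2.761, 1.498, 0.002]
ft_force: [-0.1, -0.3, -0.4]
width: 87.9
```

```bash
python3 - <<'E'
from h import *
d=grab("wrist"); save(d,"w1.png"); w=cloud(d)
m=(w[:,:,2]>33)&(w[:,:,2]<48)
m=m.astype(np.uint8)
for c in cv2.findContours(m,cv2.RETR_EXTERNAL,cv2.CHAIN_APPROX_NONE)[0]:
    if cv2.contourArea(c)<800: continue
    p=ray(d,c[:,0,:].astype(float),40)[:,:2].astype(np.float32); r=cv2.minAreaRect(p); b=cv2.boxPoints(r)
    print(r); 
    for k in(0,1): e=b[k+1]-b[k]; print(np.linalg.norm(e).round(1),np.degrees(np.arctan2(e[1],e[0])).round(2))
print(telemetry.get_obs())
E
```

```text
((572.3805541992188, -437.1083679199219), (44.47990036010742, 52.72196960449219), 78.75336456298828)
52.7 -11.25
44.5 78.75
((494.59490966796875, -261.2010803222656), (158.3905487060547, 39.89017868041992), 33.207462310791016)
39.9 -56.79
158.4 33.21
{'t': 2.15, 'qpos': array([-4.85609595e-01,  3.74298835e-01,  1.87858693e+00,  1.01543105e-03,
        8.91310458e-01,  5.07239501e-01]), 'qvel': array([ 0.03345469, -0.03660852,  0.036758  ,  0.00296634,  0.01185057,
        0.01527782]), 'joint_torque': array([ -1.48737822, -45.94702721, -23.97982836,  -0.05897156,
        -0.1977546 ,  -0.15159587]), 'ee_pos': array([ 476.71643447, -237.86056894,  161.02165572]), 'orientation': array([-2.76122494,  1.49681138,  0.00410185]), 'ft_force': array([ 0.59008087,  0.00896766, -0.72232242]), 'moment': array([0.0052083 , 0.09436676, 0.02007402]), 'width': 87.9172442942271}
```

View pics/w1.png

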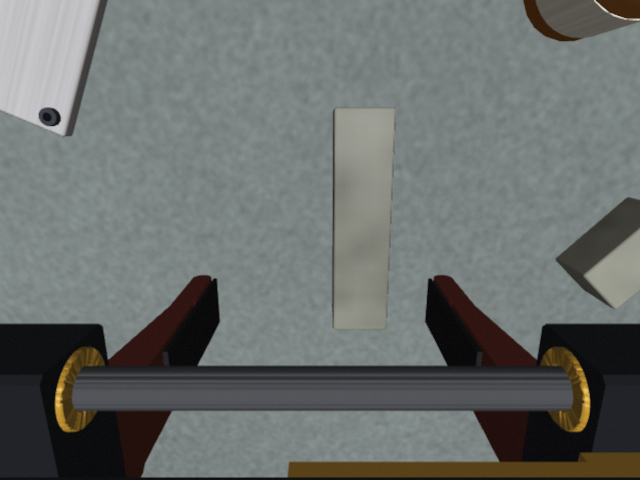

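The wrist view shows the prism at pixels (334..394, 108..328), lined up with the jaws and clear of its neighbours. Next I descend and grip it.

Emit:
jog_arm:
  travel:
    - [-0.001, -0.0885, 0]
    - [-0.001, -0.0885, -0.05]
    - [-0.001, -0.0885, -0.12]
    - [-0.001, -0.0885, -0.2]
    - [-0.001, -0.0885, -0.26]
    - [-0.001, -0.0885, -0.31]
    - [-0.001, -0.0885, -0.35]
    - [-0.001, -0.0885, -0.37]
    - [-0.001, -0.0885, -0.381]
    - [-0.001, -0.0885, -0.381]
  dr:
    - [0, 0, 0]
    - [0, 0, 0]
    - [0, 0, 0]
    - [0, 0, 0]
    - [0, 0, 0]
    - [0, 0, 0]
    - [0, 0, 0]
    - [0, 0, 0]
    - [0, 0, 0]
    - [0, 0, 0]

```text
t: 3.15
ee_pos: [476.5, -272.4, 8.7]
orientation: [-2.762, 1.495, 0.005]
ft_force: [0.2, 0.6, 1.2]
width: 88.0
```

Emit:
jog_arm:
  travel:
    - [0, 0, 0]
    - [0, 0, 0]
    - [0, 0, 0]
    - [0, 0, 0]
    - [0, 0, 0]
    - [0, 0, 0]
    - [0, 0, 0]
    - [0, 0, 0]
    - [0, 0, 0]
    - [0, 0, 0]
  dr:
    - [0, 0, 0]
    - [0, 0, 0]
    - [0, 0, 0]
    - [0, 0, 0]
    - [0, 0, 0]
    - [0, 0, 0]
    - [0, 0, 0]
    - [0, 0, 0]
    - [0, 0, 0]
    - [0, 0, 0]
  hand: -1

```text
t: 4.15
ee_pos: [476.6, -272.6, 8.7]
orientation: [-2.762, 1.495, 0.004]
ft_force: [-0.5, -1.2, 0.7]
width: 40.1
```

Emit:
jog_arm:
  travel:
    - [0, 0, 0.03]
    - [0, 0, 0.08]
    - [0, 0, 0.15]
    - [0, 0.05, 0.2]
    - [0.01, 0.15, 0.2]
    - [0.02, 0.25, 0.2]
    - [0.03, 0.35, 0.2]
    - [0.04, 0.45, 0.2]
    - [0.0425, 0.5, 0.2]
    - [0.0425, 0.5, 0.2]
  dr:
    - [0, 0, 0]
    - [0, 0, 0]
    - [0, 0, 0]
    - [0, 0, -0.05]
    - [0, 0, -0.12]
    - [0, 0, -0.2]
    - [0, 0, -0.259]
    - [0, 0, -0.259]
    - [0, 0, -0.259]
    - [0, 0, -0.259]

```text
t: 5.15
ee_pos: [492.6, -70.0, 88.8]
orientation: [-2.407, 2.018, 0.007]
ft_force: [-0.5, -0.3, -5.7]
width: 40.1
```

```bash
python3 - <<'E'
from h import *
o=telemetry.get_obs(); print(o)
d=grab("wrist"); save(d,"w2.png"); w=cloud(d)
E
```

```text
{'t': 5.15, 'qpos': array([-0.16665836,  0.45080553,  1.99070692,  0.00416079,  0.70351029,
        1.22578469]), 'qvel': array([-0.05255099,  0.00385159, -0.01483052, -0.01857573, -0.00502222,
       -0.03742624]), 'joint_torque': array([  1.48561567, -49.39645886, -19.15856123,   0.23390232,
        -0.19080527,   0.38449757]), 'ee_pos': array([492.63673559, -69.95835851,  88.82469445]), 'orientation': array([-2.40679425,  2.01822232,  0.00678015]), 'ft_force': array([-0.49501163, -0.29525969, -5.72577027]), 'moment': array([-0.0588198 ,  0.22888032,  0.00644361]), 'width': 40.068157827001755}
```

View pics/w2.png

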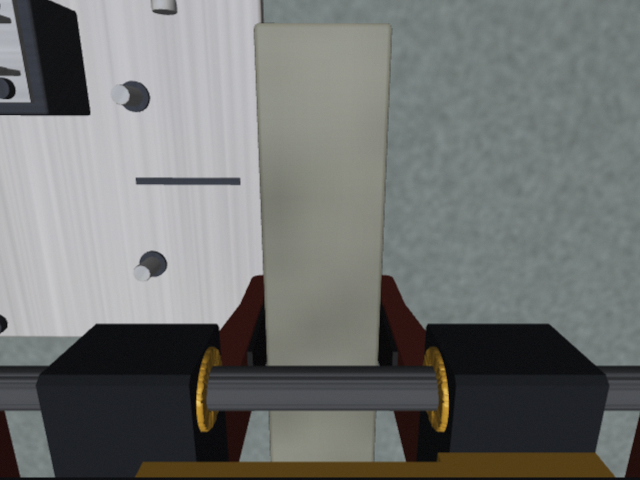

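The prism is held squarely. In view are the pin tops at about (122,94) and (142,272), the slit at row 181, and the stop tip at (164,5).

```bash
python3 - <<'E'
from h import *
d=grab("wrist"); w=cloud(d); o=telemetry.get_obs(); p=o["ee_pos"]; print(p)
a,b=ray(d,[(122,94),(142,272)],30)[:,:2]; v=a-b; print("pins",a,b,np.linalg.norm(v),np.degrees(np.arctan2(v[1],v[0])))
s=ray(d,[(136,181),(240,181)],12)[:,:2]; v=s[1]-s[0]; print("slit dir",s,np.degrees(np.arctan2(v[1],v[0])))
print("tip",ray(d,[(164,11)],26))
r=d["range_z"]; P=w[60:250,280:370].reshape(-1,3); c=np.c_[P[:,:2]-p[:2],np.ones(len(P))]; k=np.linalg.lstsq(c,P[:,2],rcond=None)[0]
u=np.array([.9853,.1707]); print("top plane slope along x,y",k[:2]@u,k[:2]@[-.1707,.9853],"z at tcp",k[2])
# prism edges by depth
m=((w[:,:,2]>100)&(w[:,:,2]<135)); 
for row in(80,150,220,280):
    cs=np.where(m[row,200:440])[0]+200; e=ray(d,[(cs[0],row),(cs[-1],row)],k[2])[:,:2]; print(row,cs[0],cs[-1],e.round(1).tolist())
print("front", ray(d,[(258,26),(391,26)],k[2]))
T=o["orientation"]; print("tool x deg",2*np.degrees(np.arctan2(T[1],T[0])))
E
```

```text
[493.18841369 -72.20508048  88.88107914]
pins [559.90353714  43.26382019] [466.0192287  27.7139   ] 95.16335107904811 9.404439340320838
slit dir [[513.16538525  41.44338513]
 [523.58697047 -17.36604865]] -79.95097234593814
tip [[601.92595824  26.74131167  26.        ]]
 ** On entry to DLASCL parameter number  4 had an illegal value
 ** On entry to DLASCL parameter number  4 had an illegal valueTraceback (most recent call last):
  File "<stdin>", line 6, in <module>
    x, resids, rank, s = _umath_linalg.lstsq(a, b, rcond,
                         ~~~~~~~~~~~~~~~~~~~^^^^^^^^^^^^^
                                             signature=signature)
                                             ^^^^^^^^^^^^^^^^^^^^
    raise LinAlgError("SVD did not converge in Linear Least Squares")
numpy.linalg.LinAlgError: SVD did not converge in Linear Least Squares
```

Emit:
jog_arm:
  travel:
    - [0.001, 0.06, 0]
    - [0.001, 0.12, 0]
    - [0.001, 0.165, 0]
    - [0.001, 0.179, 0]
    - [0.001, 0.179, -0.03]
    - [0.001, 0.179, -0.07]
    - [0.001, 0.179, -0.11]
    - [0.001, 0.179, -0.14]
    - [0.001, 0.179, -0.155]
    - [0.001, 0.179, -0.157]
  dr:
    - [0, 0, 0]
    - [0, 0, 0]
    - [0, 0, 0]
    - [0, 0, 0]
    - [0, 0, 0]
    - [0, 0, 0]
    - [0, 0, 0]
    - [0, 0, 0]
    - [0, 0, 0]
    - [0, 0, 0]

```text
t: 6.25
ee_pos: [493.0, -1.1, 25.1]
orientation: [2.404, -2.022, -0.007]
ft_force: [-0.6, -0.2, -4.6]
width: 39.5
```

```bash
python3 - <<'E'
from h import *
o=telemetry.get_obs(); print(o["ee_pos"],o["orientation"],o["ft_force"],o["moment"])
d=grab("scene"); save(d,"s2.png",(240,220,440,370),4)
E
```

```text
[493.00743882  -1.14483282  25.08967613] [ 2.40426998 -2.02154084 -0.0068415 ] [-0.61179149 -0.2392496  -4.55420474] [-0.00133299  0.28647237  0.01583299]
```

View pics/s2.png

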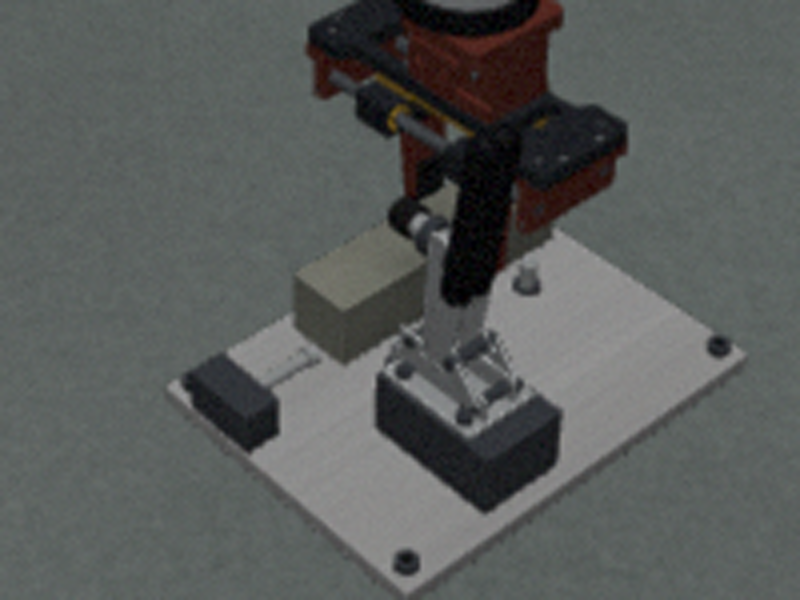

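The prism hovers over the seat, short of the stop and off the pins, with the handle and arm clear. I'll lower it and approach the pins.

Emit:
jog_arm:
  travel:
    - [0, 0, -0.003]
    - [0, 0, -0.006]
    - [0, 0, -0.009]
    - [0, 0, -0.009]
    - [-0.0005, 0.003, -0.009]
    - [-0.001, 0.006, -0.009]
    - [-0.0015, 0.009, -0.009]
    - [-0.0021, 0.0125, -0.009]
    - [-0.0021, 0.0125, -0.009]
    - [-0.0021, 0.0125, -0.009]
  dr:
    - [0, 0, 0]
    - [0, 0, 0]
    - [0, 0, 0]
    - [0, 0, 0]
    - [0, 0, 0]
    - [0, 0, 0]
    - [0, 0, 0]
    - [0, 0, 0]
    - [0, 0, 0]
    - [0, 0, 0]

```text
t: 7.3
ee_pos: [492.5, 4.1, 21.9]
orientation: [-2.405, 2.021, 0.006]
ft_force: [-0.3, 0.2, -6.1]
width: 40.0
```

```bash
cat > st.py <<'E'
from h import *
o=telemetry.get_obs(); R=np.array([[.9853,-.1707],[.1707,.9853]])
print(o["t"],o["ee_pos"].round(2),"jig",(R.T@(o["ee_pos"][:2]-[530.5,14])).round(2),"F jig",(R.T@o["ft_force"][:2]).round(2),o["ft_force"][2].round(2),"M",o["moment"].round(3),"q1,q6",o["qpos"][[0,5]].round(3),"w",o["width"].round(2),o["orientation"].round(4))
E
python3 st.py
```

```text
Traceback (most recent call last):
  File "st.py", line 3, in <module>
    print(o["t"],o["ee_pos"].round(2),"jig",(R.T@(o["ee_pos"][:2]-[530.5,14])).round(2),"F jig",(R.T@o["ft_force"][:2]).round(2),o["ft_force"][2].round(2),"M",o["moment"].round(3),"q1,q6",o["qpos"][[0,5]].round(3),"w",o["width"].round(2),o["orientation"].round(4))
                                                                                                                                                                                                                          ^^^^^^^^^^^^^^^^
AttributeError: 'float' object has no attribute 'round'
```

Emit:
jog_arm:
  travel:
    - [-0.0001, 0.0008, 0]
    - [-0.0002, 0.0016, 0]
    - [-0.0004, 0.0024, 0]
    - [-0.0005, 0.0032, 0]
    - [-0.0007, 0.004, 0]
    - [-0.0008, 0.0048, 0]
    - [-0.001, 0.0056, 0]
    - [-0.001, 0.006, 0]
    - [-0.001, 0.006, 0]
    - [-0.001, 0.006, 0]
  dr:
    - [0, 0, 0]
    - [0, 0, 0]
    - [0, 0, 0]
    - [0, 0, 0]
    - [0, 0, 0]
    - [0, 0, 0]
    - [0, 0, 0]
    - [0, 0, 0]
    - [0, 0, 0]
    - [0, 0, 0]

```text
t: 8.3
ee_pos: [492.1, 6.5, 22.0]
orientation: [-2.405, 2.021, 0.006]
ft_force: [0.1, 0.3, -5.8]
width: 39.9
```

```bash
sed -i 's/o\["width"\].round(2)/o["width"]/' st.py; python3 st.py
```

```text
8.3 [492.11   6.46  21.98] jig [-39.11  -0.88] F jig [0.1  0.25] -5.78 M [-0.007  0.188  0.066] q1,q6 [-0.013  1.381] w 39.91909430038303 [-2.4049  2.0212  0.0058]
```

Emit:
jog_arm:
  travel:
    - [-0.0001, 0.0006, 0]
    - [-0.0002, 0.0012, 0]
    - [-0.0003, 0.0018, 0]
    - [-0.0004, 0.0024, 0]
    - [-0.0005, 0.003, 0]
    - [-0.0006, 0.0036, 0]
    - [-0.0006, 0.004, 0]
    - [-0.0006, 0.004, 0]
    - [-0.0006, 0.004, 0]
    - [-0.0006, 0.004, 0]
  dr:
    - [0, 0, 0]
    - [0, 0, 0]
    - [0, 0, 0]
    - [0, 0, 0]
    - [0, 0, 0]
    - [0, 0, 0]
    - [0, 0, 0]
    - [0, 0, 0]
    - [0, 0, 0]
    - [0, 0, 0]

```text
t: 9.3
ee_pos: [491.9, 8.1, 22.0]
orientation: [-2.405, 2.021, 0.006]
ft_force: [-0.6, 0.3, -4.1]
width: 39.6
```

```bash
python3 st.py
```

```text
9.3 [491.9    8.06  21.98] jig [-39.05   0.74] F jig [-0.55  0.42] -4.06 M [-0.023  0.239 -0.054] q1,q6 [-0.009  1.385] w 39.61690134025457 [-2.4048  2.0212  0.0058]
```

Emit:
jog_arm:
  travel:
    - [-0.0001, 0.0005, 0]
    - [-0.0002, 0.001, 0]
    - [-0.0002, 0.0015, 0]
    - [-0.0003, 0.002, 0]
    - [-0.0004, 0.0025, 0]
    - [-0.0005, 0.003, 0]
    - [-0.0006, 0.0035, 0]
    - [-0.0006, 0.0035, 0]
    - [-0.0006, 0.0035, 0]
    - [-0.0006, 0.0035, 0]
  dr:
    - [0, 0, 0]
    - [0, 0, 0]
    - [0, 0, 0]
    - [0, 0, 0]
    - [0, 0, 0]
    - [0, 0, 0]
    - [0, 0, 0]
    - [0, 0, 0]
    - [0, 0, 0]
    - [0, 0, 0]

```text
t: 10.3
ee_pos: [491.8, 8.8, 22.0]
orientation: [2.405, -2.021, -0.005]
ft_force: [-0.1, -7.0, -5.3]
width: 39.6
```

```bash
python3 st.py
```

```text
10.3 [491.77   8.81  21.99] jig [-39.04   1.5 ] F jig [-1.3  -6.93] -5.27 M [-1.271  0.203 -0.045] q1,q6 [-0.007  1.387] w 39.61989891450195 [ 2.405  -2.0209 -0.0048]
```

Emit:
jog_arm:
  travel:
    - [0.0001, -0.0008, 0]
    - [0.0025, -0.0004, 0]
    - [0.005, 0.0, 0]
    - [0.0075, 0.0005, 0]
    - [0.01, 0.001, 0]
    - [0.0125, 0.0014, 0]
    - [0.015, 0.0018, 0]
    - [0.016, 0.002, 0]
    - [0.016, 0.002, 0]
    - [0.016, 0.002, 0]
  dr:
    - [0, 0, 0]
    - [0, 0, 0]
    - [0, 0, 0]
    - [0, 0, 0]
    - [0, 0, 0]
    - [0, 0, 0]
    - [0, 0, 0]
    - [0, 0, 0]
    - [0, 0, 0]
    - [0, 0, 0]

```text
t: 11.3
ee_pos: [498.2, 9.6, 22.0]
orientation: [2.405, -2.021, -0.005]
ft_force: [0.5, -0.2, -5.4]
width: 39.9
```

```bash
python3 st.py
```

```text
11.3 [498.16   9.58  21.98] jig [-32.62   1.17] F jig [ 0.46 -0.25] -5.42 M [-0.021  0.233 -0.026] q1,q6 [-0.006  1.389] w 39.86130895857152 [ 2.405  -2.0209 -0.0048]
```

Emit:
jog_arm:
  travel:
    - [0.0006, 0.0001, 0]
    - [0.0012, 0.0002, 0]
    - [0.0018, 0.0003, 0]
    - [0.0024, 0.0004, 0]
    - [0.003, 0.0005, 0]
    - [0.0036, 0.0006, 0]
    - [0.004, 0.0007, 0]
    - [0.004, 0.0007, 0]
    - [0.004, 0.0007, 0]
    - [0.004, 0.0007, 0]
  dr:
    - [0, 0, 0]
    - [0, 0, 0]
    - [0, 0, 0]
    - [0, 0, 0]
    - [0, 0, 0]
    - [0, 0, 0]
    - [0, 0, 0]
    - [0, 0, 0]
    - [0, 0, 0]
    - [0, 0, 0]

```text
t: 12.3
ee_pos: [499.7, 9.9, 22.0]
orientation: [2.405, -2.021, -0.005]
ft_force: [-1.2, -0.7, -5.8]
width: 39.7
```

Emit:
jog_arm:
  travel:
    - [0.0006, 0.0001, 0]
    - [0.0012, 0.0002, 0]
    - [0.0018, 0.0003, 0]
    - [0.0024, 0.0004, 0]
    - [0.003, 0.0005, 0]
    - [0.0033, 0.0006, 0]
    - [0.0033, 0.0006, 0]
    - [0.0033, 0.0006, 0]
    - [0.0033, 0.0006, 0]
    - [0.0033, 0.0006, 0]
  dr:
    - [0, 0, 0]
    - [0, 0, 0]
    - [0, 0, 0]
    - [0, 0, 0]
    - [0, 0, 0]
    - [0, 0, 0]
    - [0, 0, 0]
    - [0, 0, 0]
    - [0, 0, 0]
    - [0, 0, 0]

```text
t: 13.3
ee_pos: [501.0, 10.1, 22.0]
orientation: [2.405, -2.021, -0.005]
ft_force: [-0.3, -0.4, -5.9]
width: 40.1
```

```bash
python3 st.py
```

```text
13.3 [501.02  10.12  21.95] jig [-29.71   1.21] F jig [-0.34 -0.33] -5.86 M [-0.063  0.273 -0.011] q1,q6 [-0.005  1.39 ] w 40.07685183693238 [ 2.4049 -2.0209 -0.0049]
```

Not touching yet, with the front estimated at 71.6 against a tip at about 72.5. I'll keep creeping.

Emit:
jog_arm:
  travel:
    - [0.0006, 0.0001, 0]
    - [0.0012, 0.0002, 0]
    - [0.0018, 0.0003, 0]
    - [0.0024, 0.0004, 0]
    - [0.003, 0.0005, 0]
    - [0.0033, 0.0006, 0]
    - [0.0033, 0.0006, 0]
    - [0.0033, 0.0006, 0]
    - [0.0033, 0.0006, 0]
    - [0.0033, 0.0006, 0]
  dr:
    - [0, 0, 0]
    - [0, 0, 0]
    - [0, 0, 0]
    - [0, 0, 0]
    - [0, 0, 0]
    - [0, 0, 0]
    - [0, 0, 0]
    - [0, 0, 0]
    - [0, 0, 0]
    - [0, 0, 0]

```text
t: 14.3
ee_pos: [502.4, 10.3, 22.0]
orientation: [2.405, -2.021, -0.005]
ft_force: [0.4, 0.5, -5.6]
width: 39.7
```

```bash
python3 st.py
```

```text
14.3 [502.37  10.33  22.  ] jig [-28.35   1.19] F jig [0.5  0.41] -5.59 M [0.003 0.224 0.001] q1,q6 [-0.004  1.391] w 39.6576224141714 [ 2.4049 -2.021  -0.0048]
```

Emit:
jog_arm:
  travel:
    - [0.0006, 0.0001, 0]
    - [0.0012, 0.0002, 0]
    - [0.0018, 0.0003, 0]
    - [0.0024, 0.0004, 0]
    - [0.003, 0.0005, 0]
    - [0.0033, 0.0006, 0]
    - [0.0033, 0.0006, 0]
    - [0.0033, 0.0006, 0]
    - [0.0033, 0.0006, 0]
    - [0.0033, 0.0006, 0]
  dr:
    - [0, 0, 0]
    - [0, 0, 0]
    - [0, 0, 0]
    - [0, 0, 0]
    - [0, 0, 0]
    - [0, 0, 0]
    - [0, 0, 0]
    - [0, 0, 0]
    - [0, 0, 0]
    - [0, 0, 0]

```text
t: 15.3
ee_pos: [502.4, 10.5, 21.8]
orientation: [2.404, -2.02, -0.008]
ft_force: [-5.2, -0.8, -1.7]
width: 39.9
```

```bash
python3 st.py
```

```text
15.3 [502.37  10.45  21.81] jig [-28.32   1.31] F jig [-5.27  0.13] -1.73 M [-0.316  0.897 -0.085] q1,q6 [-0.004  1.391] w 39.92398597154669 [ 2.4036 -2.0199 -0.0076]
```

Emit:
jog_arm:
  travel:
    - [0.0003, 0.0004, -0.0005]
    - [0.0003, 0.0006, -0.001]
    - [0.0003, 0.0008, -0.0015]
    - [0.0003, 0.0008, -0.002]
    - [0.0003, 0.0008, -0.0025]
    - [0.0003, 0.0008, -0.003]
    - [0.0003, 0.0008, -0.003]
    - [0.0003, 0.0008, -0.003]
    - [0.0003, 0.0008, -0.003]
    - [0.0003, 0.0008, -0.003]
  dr:
    - [0, 0, 0]
    - [0, 0, 0]
    - [0, 0, 0]
    - [0, 0, 0]
    - [0, 0, 0]
    - [0, 0, 0]
    - [0, 0, 0]
    - [0, 0, 0]
    - [0, 0, 0]
    - [0, 0, 0]

```text
t: 16.3
ee_pos: [502.3, 10.5, 20.9]
orientation: [2.403, -2.02, -0.008]
ft_force: [-4.9, -3.6, 1.3]
width: 39.9
```

```bash
python3 st.py
```

```text
16.3 [502.28  10.53  20.87] jig [-28.4   1.4] F jig [-5.41 -2.72] 1.26 M [-0.657  0.599 -0.022] q1,q6 [-0.004  1.392] w 39.88656864768395 [ 2.4035 -2.0195 -0.0076]
```

Emit:
jog_arm:
  travel:
    - [0, 0.0002, 0]
    - [0, 0.0002, 0]
    - [0, 0.0002, 0]
    - [0, 0.0002, 0]
    - [0, 0.0002, 0]
    - [0, 0.0002, 0]
    - [0, 0.0002, 0]
    - [0, 0.0002, 0]
    - [0, 0.0002, 0]
    - [0, 0.0002, 0]
  dr:
    - [0, 0, 0]
    - [0, 0, 0]
    - [0, 0, 0]
    - [0, 0, 0]
    - [0, 0, 0]
    - [0, 0, 0]
    - [0, 0, 0]
    - [0, 0, 0]
    - [0, 0, 0]
    - [0, 0, 0]
  hand: 0.36

```text
t: 17.3
ee_pos: [502.3, 10.6, 20.9]
orientation: [2.403, -2.02, -0.008]
ft_force: [-0.1, 0.6, -0.3]
width: 59.7
```

```bash
python3 st.py; python3 - <<'E'
from h import *
d=grab("wrist"); save(d,"w3.png")
E
```

```text
17.3 [502.28  10.61  20.86] jig [-28.38   1.48] F jig [0.03 0.57] -0.33 M [-0.013  0.118  0.04 ] q1,q6 [-0.003  1.392] w 59.732486317422314 [ 2.4034 -2.0196 -0.0077]
```

View pics/w3.png

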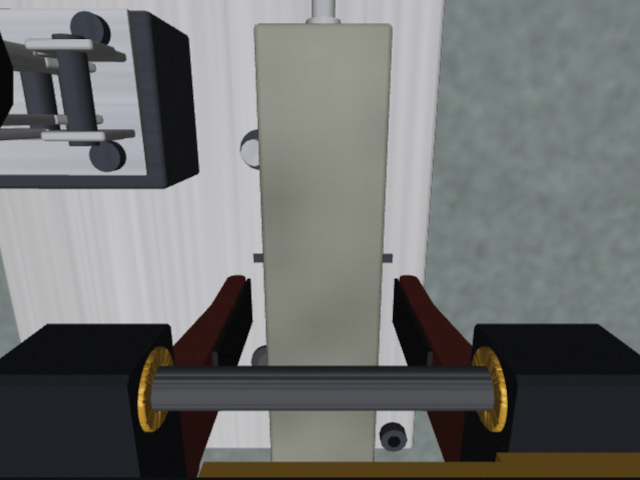

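After release the prism looks seated: the stop tip touches its front at (322,20), and the pins sit against its left side at (250,148) and (261,355). I'll nudge it with the −y finger to check that it's home on both pins.

Emit:
jog_arm:
  travel:
    - [-0.001, 0.006, 0]
    - [-0.002, 0.012, 0]
    - [-0.003, 0.018, 0]
    - [-0.0034, 0.02, 0]
    - [-0.0036, 0.021, 0]
    - [-0.0038, 0.022, 0]
    - [-0.0039, 0.023, 0]
    - [-0.0041, 0.024, 0]
    - [-0.0043, 0.025, 0]
    - [-0.0043, 0.025, 0]
  dr:
    - [0, 0, 0]
    - [0, 0, 0]
    - [0, 0, 0]
    - [0, 0, 0]
    - [0, 0, 0]
    - [0, 0, 0]
    - [0, 0, 0]
    - [0, 0, 0]
    - [0, 0, 0]
    - [0, 0, 0]

```text
t: 18.35
ee_pos: [500.7, 20.3, 20.8]
orientation: [2.403, -2.019, -0.007]
ft_force: [0.9, -4.7, -1.5]
width: 60.2
```

```bash
python3 st.py
```

```text
18.35 [500.66  20.29  20.85] jig [-28.33  11.29] F jig [ 0.12 -4.75] -1.53 M [-0.759  0.085 -0.019] q1,q6 [0.016 1.412] w 60.158278863664094 [ 2.4034 -2.0194 -0.0071]
```

The finger meets the prism where expected, with 4.8 N on the pins, so it is home in y. Next I back off, rise clear, close the fingers and move in front of the handle.

Emit:
jog_arm:
  travel:
    - [0.001, -0.006, 0]
    - [0.0021, -0.0125, 0]
    - [0.0021, -0.0125, 0]
    - [0.0021, -0.0125, 0.04]
    - [0.0021, -0.0125, 0.13]
    - [0.0021, -0.0125, 0.24]
    - [0.0021, -0.0125, 0.35]
    - [0.0021, -0.0125, 0.43]
    - [0.0021, -0.0125, 0.45]
    - [0.0021, -0.0125, 0.45]
  dr:
    - [0, 0, 0]
    - [0, 0, 0]
    - [0, 0, 0]
    - [0, 0, 0]
    - [0, 0, 0]
    - [0, 0, 0]
    - [0, 0, 0]
    - [0, 0, 0]
    - [0, 0, 0]
    - [0, 0, 0]

```text
t: 19.35
ee_pos: [502.1, 15.3, 201.9]
orientation: [2.405, -2.021, -0.004]
ft_force: [-0.4, -0.6, 0.3]
width: 59.8
```

Emit:
jog_arm:
  travel:
    - [0.03, 0.03, 0]
    - [0.08, 0.08, 0]
    - [0.13, 0.125, 0]
    - [0.17, 0.1645, -0.02]
    - [0.17, 0.1645, -0.045]
    - [0.17, 0.1645, -0.045]
    - [0.17, 0.1645, -0.045]
    - [0.17, 0.1645, -0.045]
    - [0.17, 0.1645, -0.045]
    - [0.17, 0.1645, -0.045]
  dr:
    - [0, 0, 0]
    - [0, 0, 0]
    - [0, 0, 0]
    - [0, 0, 0]
    - [0, 0, 0]
    - [0, 0, 0]
    - [0, 0, 0]
    - [0, 0, 0]
    - [0, 0, 0]
    - [0, 0, 0]
  hand: -1

```text
t: 20.35
ee_pos: [570.1, 80.8, 184.4]
orientation: [2.405, -2.022, -0.003]
ft_force: [-0.1, -0.4, 0.2]
width: 0.6
```

```bash
sed -i 's/\[530.5,14\]/[530.2,15.5]/' st.py; python3 st.py; python3 - <<'E'
from h import *
from scipy.optimize import brentq
d=grab("scene"); save(d,"s3.png",(240,200,440,350),4)
E=np.array([[37,156],[73,154],[110,137],[137,104],[148,73],[152,45],[153,31]],float)
for e in E:
    g=lambda a:np.hypot(*(e-[16*np.cos(a),20+16*np.sin(a)]))-145
    A=np.linspace(-.7,1.4,400); G=[g(a) for a in A]; a=A[np.argmin(np.abs(G))]
    r=np.array([16*np.cos(a),20+16*np.sin(a)]); u=(e-r)/np.hypot(*(e-r)); n=np.array([-u[1],u[0]])
    c=r+115*u+8.5*n; print(e,"a",round(a,2),"err",round(g(a),1),"phi",np.degrees(np.arctan2(u[0],u[1])).round(1),"c jig yz",(c+[62,50]).round(1),"tcp y",(c[0]+62-9).round(1))
E
```

```text
20.35 [570.13  80.76 184.38] jig [50.48 57.49] F jig [-0.18 -0.38] 0.24 M [-0.011  0.135  0.015] q1,q6 [0.119 1.517] w 0.5899418749288609 [ 2.4045 -2.0217 -0.0031]
[ 37. 156.] a -0.47 err 0.0 phi 9.0 c jig yz [ 85.9 177.7] tcp y 76.9
[ 73. 154.] a 0.04 err 0.0 phi 23.2 c jig yz [115.4 179.8] tcp y 106.4
[110. 137.] a 1.03 err -0.0 phi 44.6 c jig yz [144.9 171.6] tcp y 135.9
[137. 104.] a 0.37 err -0.0 phi 57.3 c jig yz [169.2 145. ] tcp y 160.2
[148.  73.] a -0.33 err 0.0 phi 66.4 c jig yz [179.1 118.8] tcp y 170.1
[152.  45.] a 1.09 err -0.0 phi 85.7 c jig yz [183.5 101.2] tcp y 174.5
[153.  31.] a 1.05 err 0.0 phi 91.1 c jig yz [185.1  90.1] tcp y 176.1
```

View pics/s3.png

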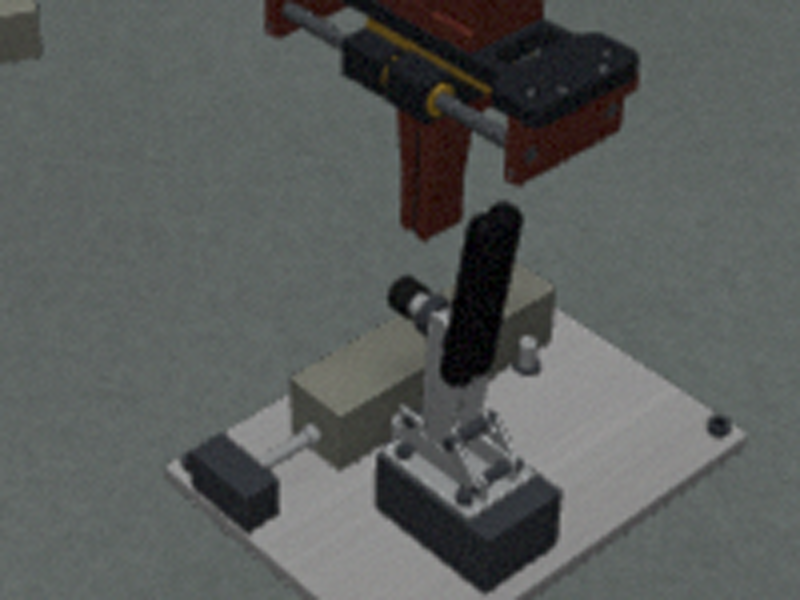

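The scene crop shows the prism against the stop tip at (315,432), and the closed fingers on the prism side of the handle. Pushing starts now.

Emit:
jog_arm:
  travel:
    - [-0.001, 0.006, -0.008]
    - [-0.0034, 0.02, -0.016]
    - [-0.0064, 0.037, -0.016]
    - [-0.0077, 0.0443, -0.016]
    - [-0.0088, 0.0505, -0.016]
    - [-0.0098, 0.0566, -0.016]
    - [-0.0109, 0.0628, -0.016]
    - [-0.012, 0.069, -0.016]
    - [-0.013, 0.075, -0.016]
    - [-0.013, 0.075, -0.016]
  dr:
    - [0, 0, 0]
    - [0, 0, 0]
    - [0, 0, 0]
    - [0, 0, 0]
    - [0, 0, 0]
    - [0, 0, 0]
    - [0, 0, 0]
    - [0, 0, 0]
    - [0, 0, 0]
    - [0, 0, 0]

```text
t: 21.4
ee_pos: [565.4, 108.8, 178.9]
orientation: [2.404, -2.019, 0.001]
ft_force: [-1.5, -11.1, 7.4]
width: 0.6
```

```bash
python3 st.py
```

```text
21.4 [565.35 108.85 178.94] jig [50.57 85.97] F jig [ -3.35 -10.69] 7.41 M [-1.908  0.421 -0.029] q1,q6 [0.171 1.57 ] w 0.6419734688710954 [ 2.4037e+00 -2.0193e+00  1.3000e-03]
```

Emit:
jog_arm:
  travel:
    - [-0.0015, 0.0086, 0.0005]
    - [-0.003, 0.0172, 0.001]
    - [-0.0045, 0.0259, 0.0015]
    - [-0.006, 0.0345, 0.002]
    - [-0.0075, 0.0431, 0.002]
    - [-0.009, 0.0517, 0.001]
    - [-0.0105, 0.0603, -0.001]
    - [-0.012, 0.069, -0.004]
    - [-0.0135, 0.0776, -0.0075]
    - [-0.0149, 0.0862, -0.0115]
  dr:
    - [0, 0, 0]
    - [0, 0, 0]
    - [0, 0, 0]
    - [0, 0, 0]
    - [0, 0, 0]
    - [0, 0, 0]
    - [0, 0, 0]
    - [0, 0, 0]
    - [0, 0, 0]
    - [0, 0, 0]

```text
t: 22.4
ee_pos: [560.3, 142.8, 175.9]
orientation: [2.404, -2.02, 0.005]
ft_force: [-2.1, -5.2, 10.8]
width: 0.1
```

```bash
python3 st.py
```

```text
22.4 [560.25 142.77 175.88] jig [ 51.34 120.27] F jig [-2.95 -4.73] 10.75 M [-0.783  0.345  0.022] q1,q6 [0.231 1.631] w 0.12306426583066617 [ 2.4043 -2.0196  0.0048]
```

Emit:
jog_arm:
  travel:
    - [-0.002, 0.01, -0.0038]
    - [-0.004, 0.0197, -0.0088]
    - [-0.006, 0.0295, -0.0138]
    - [-0.008, 0.0394, -0.02]
    - [-0.0095, 0.048, -0.0275]
    - [-0.011, 0.0566, -0.035]
    - [-0.0125, 0.065, -0.0438]
    - [-0.014, 0.0738, -0.0525]
    - [-0.0155, 0.0812, -0.0613]
    - [-0.0165, 0.0886, -0.0688]
  dr:
    - [0, 0, 0]
    - [0, 0, 0]
    - [0, 0, 0]
    - [0, 0, 0]
    - [0, 0, 0]
    - [0, 0, 0]
    - [0, 0, 0]
    - [0, 0, 0]
    - [0, 0, 0]
    - [0, 0, 0]

```text
t: 23.4
ee_pos: [554.5, 178.3, 149.1]
orientation: [2.406, -2.02, 0.007]
ft_force: [1.0, -5.1, 3.4]
width: 0.3
```

```bash
python3 st.py
```

```text
23.4 [554.47 178.35 149.08] jig [ 51.72 156.31] F jig [ 0.13 -5.24] 3.37 M [-0.693 -0.137 -0.044] q1,q6 [0.293 1.693] w 0.32163898829898707 [ 2.4056 -2.0199  0.0074]
```

Emit:
jog_arm:
  travel:
    - [-0.002, 0.006, -0.0063]
    - [-0.003, 0.011, -0.0125]
    - [-0.004, 0.016, -0.02]
    - [-0.005, 0.0197, -0.0275]
    - [-0.0055, 0.0234, -0.035]
    - [-0.006, 0.027, -0.0425]
    - [-0.0065, 0.0295, -0.05]
    - [-0.007, 0.032, -0.0575]
    - [-0.0075, 0.0345, -0.0638]
    - [-0.0075, 0.0357, -0.0675]
  dr:
    - [0, 0, 0]
    - [0, 0, 0]
    - [0, 0, 0]
    - [0, 0, 0]
    - [0, 0, 0]
    - [0, 0, 0]
    - [0, 0, 0]
    - [0, 0, 0]
    - [0, 0, 0]
    - [0, 0, 0]

```text
t: 24.4
ee_pos: [551.4, 192.7, 122.1]
orientation: [2.406, -2.02, 0.007]
ft_force: [-0.9, -3.9, 4.9]
width: 0.5
```

```bash
python3 st.py
```

```text
24.4 [551.41 192.71 122.05] jig [ 51.14 170.98] F jig [-1.55 -3.65] 4.9 M [-0.634  0.174  0.022] q1,q6 [0.318 1.719] w 0.5268376199908593 [ 2.4056 -2.0196  0.0074]
```

Emit:
jog_arm:
  travel:
    - [-0.0003, 0.001, -0.005]
    - [-0.0005, 0.002, -0.01]
    - [-0.0007, 0.003, -0.015]
    - [-0.0009, 0.0035, -0.02]
    - [-0.001, 0.004, -0.025]
    - [-0.001, 0.0045, -0.03]
    - [-0.001, 0.005, -0.033]
    - [-0.001, 0.0055, -0.036]
    - [-0.001, 0.0055, -0.036]
    - [-0.001, 0.0055, -0.036]
  dr:
    - [0, 0, 0]
    - [0, 0, 0]
    - [0, 0, 0]
    - [0, 0, 0]
    - [0, 0, 0]
    - [0, 0, 0]
    - [0, 0, 0]
    - [0, 0, 0]
    - [0, 0, 0]
    - [0, 0, 0]

```text
t: 25.4
ee_pos: [551.0, 195.3, 107.6]
orientation: [2.406, -2.02, 0.007]
ft_force: [-0.1, 2.1, 3.1]
width: 0.6
```

```bash
python3 st.py
```

```text
25.4 [550.99 195.26 107.63] jig [ 51.17 173.56] F jig [0.3  2.05] 3.11 M [ 0.335  0.182 -0.017] q1,q6 [0.322 1.723] w 0.6089844856406456 [ 2.4059 -2.0198  0.007 ]
```

Emit:
jog_arm:
  travel:
    - [0, 0, -0.003]
    - [0, 0.0005, -0.006]
    - [-0.0001, 0.001, -0.009]
    - [-0.0002, 0.001, -0.012]
    - [-0.0003, 0.0015, -0.015]
    - [-0.0003, 0.0015, -0.018]
    - [-0.0003, 0.0015, -0.021]
    - [-0.0003, 0.0015, -0.024]
    - [-0.0003, 0.0015, -0.024]
    - [-0.0003, 0.0015, -0.024]
  dr:
    - [0, 0, 0]
    - [0, 0, 0]
    - [0, 0, 0]
    - [0, 0, 0]
    - [0, 0, 0]
    - [0, 0, 0]
    - [0, 0, 0]
    - [0, 0, 0]
    - [0, 0, 0]
    - [0, 0, 0]

```text
t: 26.4
ee_pos: [550.8, 195.8, 97.9]
orientation: [2.406, -2.02, 0.007]
ft_force: [-0.5, -0.4, 0.2]
width: 0.4
```

```bash
python3 st.py
```

```text
26.4 [550.81 195.8   97.95] jig [ 51.08 174.13] F jig [-0.53 -0.27] 0.21 M [-0.079  0.121 -0.018] q1,q6 [0.323 1.724] w 0.4055320840242886 [ 2.4057 -2.0198  0.0068]
```

```bash
python3 - <<'E'
from h import *
d=grab("scene"); save(d,"s4.png",(240,200,440,350),4)
E
```

```text
(no output)
```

View pics/s4.png

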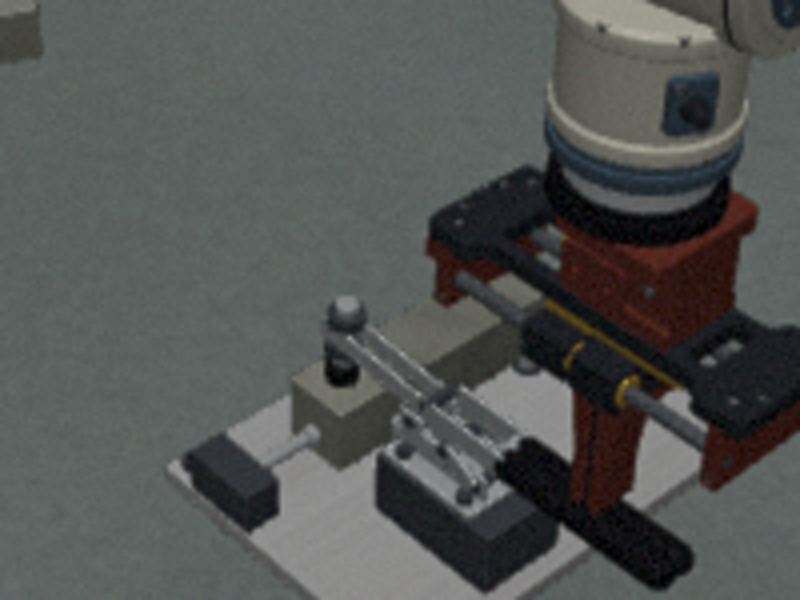

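The handle is almost level under the fingers, and the pad is on the prism's top at (343,375). I'll press on down to the stop, gently.

Emit:
jog_arm:
  travel:
    - [0, 0, -0.0025]
    - [0, 0.0002, -0.005]
    - [0, 0.0004, -0.0075]
    - [0, 0.0006, -0.01]
    - [0, 0.0008, -0.0125]
    - [-0.0001, 0.001, -0.015]
    - [-0.0001, 0.001, -0.0175]
    - [-0.0001, 0.001, -0.018]
    - [-0.0001, 0.001, -0.018]
    - [-0.0001, 0.001, -0.018]
  dr:
    - [0, 0, 0]
    - [0, 0, 0]
    - [0, 0, 0]
    - [0, 0, 0]
    - [0, 0, 0]
    - [0, 0, 0]
    - [0, 0, 0]
    - [0, 0, 0]
    - [0, 0, 0]
    - [0, 0, 0]

```text
t: 27.45
ee_pos: [551.0, 196.3, 92.0]
orientation: [-2.406, 2.02, -0.007]
ft_force: [-4.1, -0.8, 12.0]
width: 0.5
```

```bash
python3 st.py
```

```text
27.45 [550.97 196.28  92.  ] jig [ 51.32 174.58] F jig [-4.14 -0.06] 11.98 M [-0.236  0.839  0.005] q1,q6 [0.324 1.725] w 0.526237130783579 [-2.406   2.02   -0.0073]
```

Emit:
jog_arm:
  travel:
    - [0, 0, -0.0015]
    - [0, 0, -0.0025]
    - [0, 0, -0.0035]
    - [0, 0, -0.0045]
    - [0, 0, -0.005]
    - [0, 0, -0.005]
    - [0, 0, -0.005]
    - [0, 0, -0.005]
    - [0, 0, -0.005]
    - [0, 0, -0.005]
  dr:
    - [0, 0, 0]
    - [0, 0, 0]
    - [0, 0, 0]
    - [0, 0, 0]
    - [0, 0, 0]
    - [0, 0, 0]
    - [0, 0, 0]
    - [0, 0, 0]
    - [0, 0, 0]
    - [0, 0, 0]

```text
t: 28.45
ee_pos: [551.0, 196.4, 91.5]
orientation: [-2.406, 2.02, -0.007]
ft_force: [-5.8, -0.9, 15.8]
width: 0.6
```

```bash
python3 st.py
```

```text
28.45 [550.97 196.36  91.5 ] jig [ 51.34 174.65] F jig [-5.89  0.06] 15.75 M [-0.214  1.022 -0.002] q1,q6 [0.324 1.725] w 0.5707311819930169 [-2.4059  2.0198 -0.0074]
```

Contact is at z 91.5. The geometry predicts 101 at dead centre and about 90 at the stop, plus any shim, so the handle is on its stop. Resistance is now stiff, at 16 N. I'll retract and check.

Emit:
jog_arm:
  travel:
    - [0, 0, 0.01]
    - [0, 0, 0.04]
    - [0, 0, 0.1]
    - [0, 0, 0.2]
    - [0, 0, 0.3]
    - [0, 0, 0.35]
    - [0, 0.1, 0.35]
    - [0, 0.2, 0.35]
    - [0, 0.3, 0.35]
    - [0, 0.3, 0.35]
  dr:
    - [0, 0, 0]
    - [0, 0, 0]
    - [0, 0, 0]
    - [0, 0, 0]
    - [0, 0, 0]
    - [0, 0, 0]
    - [0, 0, 0]
    - [0, 0, 0]
    - [0, 0, 0]
    - [0, 0, 0]

```text
t: 29.45
ee_pos: [550.9, 320.5, 232.1]
orientation: [-2.408, 2.014, -0.007]
ft_force: [-0.3, -0.4, -0.0]
width: 0.5
```

```bash
python3 st.py; python3 - <<'E'
from h import *
R=np.array([[.9853,-.1707],[.1707,.9853]])
d=grab("scene"); save(d,"s5.png",(240,200,440,350),4)
for n in("scene","top"):
    d=grab(n); w=cloud(d); im=d["pixels"].astype(int)
    j=w.copy(); j[:,:,:2]=(w[:,:,:2]-[530.2,15.5])@R
    m=(abs(j[:,:,0]-50)<12)&(im.max(2)<45)&(j[:,:,1]>130)&(j[:,:,1]<230)&(j[:,:,2]>60)
    q=j[m]; 
    if len(q)>10:
        k=np.polyfit(q[:,1],q[:,2],1); print(n,len(q),"grip y",q[:,1].min(),q[:,1].max(),"top z at 140,175,205",np.polyval(k,[140,175,205]))
    # prism top
    m=(abs(j[:,:,2]-52)<5)&(abs(j[:,:,1])<30)&(abs(j[:,:,0]+7)<95)&(im.max(2)<150)
    c=max(cv2.findContours(m.astype(np.uint8),cv2.RETR_EXTERNAL,cv2.CHAIN_APPROX_NONE)[0],key=cv2.contourArea)
    p=((ray(d,c[:,0,:].astype(float),52)[:,:2]-[530.2,15.5])@R).astype(np.float32); r=cv2.minAreaRect(p); print(n,"prism",r)
E
```

```text
29.45 [550.91 320.47 232.15] jig [ 72.46 296.95] F jig [-0.38 -0.33] -0.02 M [-0.042  0.109  0.031] q1,q6 [0.51  1.905] w 0.5135003401338025 [-2.4075  2.0142 -0.0071]
scene 490 grip y 130.09223334163244 229.6198668456125 top z at 140,175,205 [ 55.37407179 119.15536783 173.82505015]
scene prism ((-35.87350082397461, 2.510641098022461), (45.546775817871094, 101.72766876220703), 89.01172637939453)
top 454 grip y 130.02529063025233 225.93859366673425 top z at 140,175,205 [ 72.64327305 114.63076024 150.62003497]
top prism ((-7.4497833251953125, 0.31794166564941406), (159.24609375, 39.86974334716797), 0.030068714171648026)
```

View pics/s5.png

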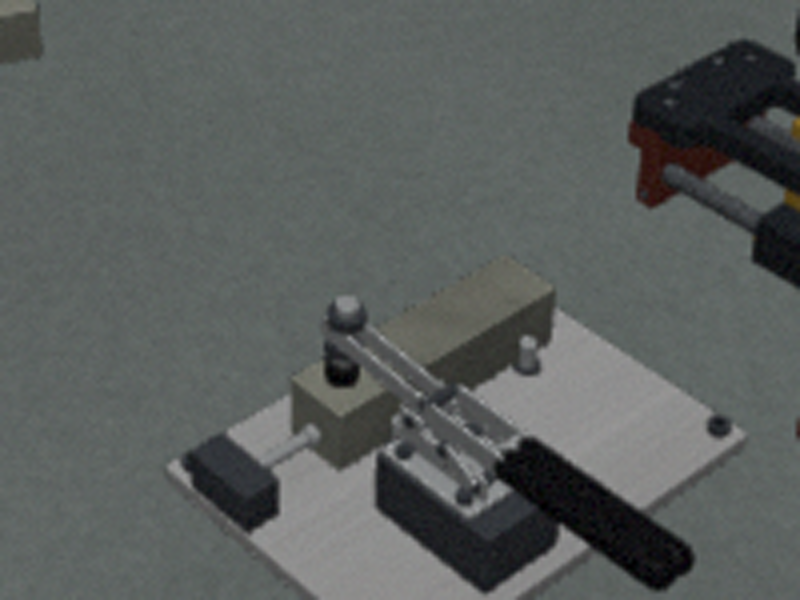

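```bash
python3 - <<'E'
from h import *
R=np.array([[.9853,-.1707],[.1707,.9853]])
for n in("scene","top"):
    d=grab(n); w=cloud(d); im=d["pixels"].astype(int)
    j=w.copy(); j[:,:,:2]=(w[:,:,:2]-[530.2,15.5])@R
    for y in(140,155,170,185,200,210):
        m=(abs(j[:,:,0]-50)<9)&(im.max(2)<45)&(abs(j[:,:,1]-y)<7)&(j[:,:,2]>60)&(j[:,:,2]<125)
        print(n,y,m.sum(),np.round(np.median(j[m][:,2]) if m.any() else 0,1))
    g=(abs(j[:,:,1])<30)&(abs(j[:,:,2]-12)<4)&(abs(j[:,:,0]+95)<12); print("plate z",np.nanmedian(j[g][:,2]))
E
```

```text
scene 140 41 92.4
scene 155 40 92.3
scene 170 45 92.0
scene 185 42 93.4
scene 200 44 93.1
scene 210 48 93.3
plate z 12.535112818317641
top 140 51 92.6
top 155 52 92.1
top 170 51 92.0
top 185 49 92.7
top 200 50 92.8
top 210 49 93.0
plate z 12.572436058697651
```

The last checks agree: the handle is level, its top at about 92.5 mm against 101–104 at dead centre. It stayed put under a 16 N push, more than the 8 N of friction that could hold it short. I'm handing in.

```bash
python3 -c "
from workcell import ticket
print(ticket.close_job())"
```

```text
the job is handed in; nothing more can be done
None
```

The prism is loaded and clamped, and I handed the job in at about 30 s of the 64 s allowed. The hand-in reports no verdict.

- **Seating:** I set the prism down against both side pins and the stop screw. Contact forces at my readings were about 7 N on the pins and 5 N on the stop. A finger nudge of about 5 N after release showed it still home against the pins.
- **Clamping:** I pushed the handle over with the closed fingers. The highest force I read was 17 N, and readings came only at the end of each move.
- **Prism position:** The last top view puts the prism at jig x −7.4, y +0.3 mm and square within 0.1°. The stop contact was at about x −7.1.
- **Handle:** It is level, with its top at 92–93 mm. I expected about 90–92 mm at the stop with shim, against over 101 mm at dead centre. The 1–3 mm difference is about the depth error, and the handle did not move further under 16 N.
- **Not confirmed:**
    - I could not measure the pad's force on the prism directly.
    - I did not nudge the prism towards the stop again after release.
    - The scene camera's outline of the prism was cut off by the clamp arm, so I ignored it.
    - I did not measure the bystanders again; the tool never went near them except at the first grasp, well clear of the broken half.

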